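# Put the hollow punch set back in its tray

## Task

Put the four hollow punches (the ones with an open tube at the working end) back in the blue tray, each lying fully down in the cut-out that matches its size, smallest in the smallest up to largest in the largest; either end may point either way. Leave the solid centre punch and the cold chisel where they lie on the bench.

Things in the scene. Friction and masses are not known exactly. Their poses are not given: they have to be found in the camera images.
- hollow_a: hollow punch, 75 mm long, about 60 g, lying loose: steel, with a square black rubber grip 18 x 18 mm over its middle 30 mm; working end (+x): a round open-mouthed steel tube as wide as the grip, with a dark slug window in its side; other end: slim round struck head. Origin on the axis at mid length, 9.0 mm above what it lies on; x along the tool, z up
- hollow_b: hollow punch, 95 mm long, about 100 g, lying loose: steel, with a square black rubber grip 23 x 23 mm over its middle 38 mm; working end (+x): a round open-mouthed steel tube as wide as the grip, with a dark slug window in its side; other end: slim round struck head. Origin on the axis at mid length, 11.5 mm above what it lies on; x along the tool, z up
- hollow_c: hollow punch, 115 mm long, about 160 g, lying loose: steel, with a square black rubber grip 28 x 28 mm over its middle 46 mm; working end (+x): a round open-mouthed steel tube as wide as the grip, with a dark slug window in its side; other end: slim round struck head. Origin on the axis at mid length, 14.0 mm above what it lies on; x along the tool, z up
- hollow_d: hollow punch, 135 mm long, about 240 g, lying loose: steel, with a square black rubber grip 33 x 33 mm over its middle 54 mm; working end (+x): a round open-mouthed steel tube as wide as the grip, with a dark slug window in its side; other end: slim round struck head. Origin on the axis at mid length, 16.5 mm above what it lies on; x along the tool, z up
- centre_punch: centre punch (solid, not a hollow punch), 105 mm long, about 120 g, lying loose: steel, with a square black rubber grip 23 x 23 mm over its middle 42 mm; working end (+x): a slim solid shank tapering to a point; other end: slim round struck head. Origin on the axis at mid length, 11.5 mm above what it lies on; x along the tool, z up
- cold_chisel: cold chisel (solid, not a hollow punch), 125 mm long, about 180 g, lying loose: steel, with a square black rubber grip 28 x 28 mm over its middle 50 mm; working end (+x): a flat solid blade; other end: slim round struck head. Origin on the axis at mid length, 14.0 mm above what it lies on; x along the tool, z up
- insert_a: grey insert 174 x 68 x 12 mm fixed in the blue tray, one of four side by side at 70.5 mm pitch in any order; in its middle the smallest cut-out (white floor), 95 mm along x by 34 mm along y, 8 mm deep, for the 75 mm hollow punch. Origin under its centre, 4 mm above the bench; cut-out floor 4 mm and top face 12 mm above the origin; no part of the tray stands higher
- insert_b: grey insert 174 x 68 x 12 mm fixed in the blue tray, one of four side by side at 70.5 mm pitch in any order; in its middle the second smallest cut-out (white floor), 115 mm along x by 39 mm along y, 8 mm deep, for the 95 mm hollow punch. Origin under its centre, 4 mm above the bench; cut-out floor 4 mm and top face 12 mm above the origin; no part of the tray stands higher
- insert_c: grey insert 174 x 68 x 12 mm fixed in the blue tray, one of four side by side at 70.5 mm pitch in any order; in its middle the second largest cut-out (white floor), 135 mm along x by 44 mm along y, 8 mm deep, for the 115 mm hollow punch. Origin under its centre, 4 mm above the bench; cut-out floor 4 mm and top face 12 mm above the origin; no part of the tray stands higher
- insert_d: grey insert 174 x 68 x 12 mm fixed in the blue tray, one of four side by side at 70.5 mm pitch in any order; in its middle the largest cut-out (white floor), 155 mm along x by 49 mm along y, 8 mm deep, for the 135 mm hollow punch. Origin under its centre, 4 mm above the bench; cut-out floor 4 mm and top face 12 mm above the origin; no part of the tray stands higher
Things that resemble listed ones, but are neither listed nor needed, are in the scene too. Leave any pink look-alike of the hollow_d alone. What is shaped like the hollow_b but purple is not meant.

How it is judged:
By the outcome, as a careful person would: the job done as asked, in the order asked, and still so for the second after the job is handed in, with the robot touching nothing.
It also fails if it takes over 90 s, if anything falls off the work surface, if the arm or the gripper's body presses on something with over 40 N, if the wrist force passes 120 N, or if a joint passes its speed limit or range.

## Robot

A 6-joint arm with a two-finger parallel gripper is mounted at the origin on the work surface. World frame = base frame: x ahead of the robot, y to its left, z up, the work surface at z = 0. Lengths are in m, angles in rad, forces in N, time in s.
With the tool pointing down it reaches from about 0.35 to 0.8 m from the base axis. Payload 7.3 kg.
Tool frame: the origin (TCP) lies midway between the tips of the shut fingers; the grasp point (between the pads) lies 19 mm behind it; z points along the fingers, y is the direction in which the jaws open and shut (so a half turn about z gives the same grasp; the last joint's range is limited). The gripper opens to 85 mm and grips with 20 to 120 N. Pads are 22 mm wide; open, the fingers measure 114 mm over their backs; the gripper's body (76 mm by 85 mm) begins 54 mm behind the grasp point. The pads swing forward as they close: fully open they stand 13 mm farther back than shut.
Start: joints at [-1.248, 0.342, 1.524, -0, 1.275, -0.146], TCP at [0.237, -0.468, 0.231] pointing down, gripper open.
Joint ranges: [-2.53, 2.53], [-0.77, 2.02], [0.04, 2.7], [-1, 4.14], [0.28, 2.66], [-3.11, 3.11]. Speed limits (rad/s): [2.57, 2.57, 3.14, 3.14, 3.14, 3.14].

## Interface

Orientations are given as a 3x3 rotation matrix whose columns are the frame's x, y, z axes.
In Python, from cell import status, read_camera, r gives the robot as it stands.
- The arm moves only by the tool play_rows, never from a script. Its argument "increments" is a list of rows, each a list of 5 numbers: the gripper command: -1 is fully open, 1 is shut, values between are in proportion, then the shift along the tool's x, y, z in cm, then the turn about the tool's z in degrees. In form: [[fingers, tx, ty, tz, yaw], ...]. A call has 1 to 20 rows; each row is the pose to reach, as a shift and turn from the pose commanded when the call began, along the tool's axes at that moment; what a row does not reach only later rows make up. A row lasts 1/10 s, in which the tool goes at most 50 mm and 8.59 degrees, less where a joint would pass 70% of its speed; a pose out of reach is approached as far as the arm can. A call with a gripper value outside its range is refused whole. The fingers move at their own pace and stop on an object; the grip force is fixed at half the most. Time passes only in rows, so rows that repeat a pose let the fingers close. It gives the time, the measured TCP pose, the force and the opening at its end, in the units of the state.
- status.observe(): the state, without advancing time (a new reading comes with each control period).
- read_camera(name): name is "scene" or "top"; returns a dict with "frame" (420x560x3 uint8, red, green, blue), "fx", "fy", "cx", "cy" (pixels), "R" (3x3) and "t" (3): a world point X has camera coordinates R X + t. Camera axes: x right, y down, z forward; pixel columns grow to the right and rows downward; lengths in m; the calibration is good to about 2 mm. A picture is of the moment at which its call begins. There is no depth.
- r.job_done(): hands the job in, once; it reports no verdict.
The state is a dict: "time": time; "joint_positions": joint angles; "joint_vel": joint speeds; "joint_efforts": joint torques, N m; "position": TCP position; "tool_rot": TCP orientation; "force": force on the tool from outside, world axes, zero at the start; "torque": the same for the moment, N m; "finger_gap": opening from 0.0 (shut) to 1.0 (fully open).
Only numpy, scipy, OpenCV 4.12 (cv2) and the standard library are available. Lean on these libraries where they do the work, as an engineer would, in place of code of your own. Each camera call takes 0.05 s, during which the arm holds its last target. There are 200 camera calls.

## Working session

There is one attempt and no reset: what is moved stays moved. The work goes in short steps, Python scripts to look and compute and a tool call to move; the robot and the scene stay as the last step left them, time stands still between calls to the robot, and variables do not carry over. Pictures are saved under pics/ and viewed, about 12 in all and at most 16, crops included, and the job is handed in when it is done.

Besides the shell and the picture viewer there is one more tool, called as name(argument=value, ...), one argument or row to a line, values as JSON. play_rows: Moves the arm, as the interface text tells. Its arguments: {"type":"object","properties":{"increments":{"type":"array"}},"required":["increments"]}

```bash
mkdir -p pics; ls; python3 - <<'E'
from cell import status, read_camera, r
import cv2
s=status.observe();print(s['time'],s['position'],s['tool_rot'],s['finger_gap'],s['force'])
for n in('top','scene'):
    c=read_camera(n);cv2.imwrite(f'pics/{n}0.png',c['frame'][:,:,::-1]);print(n,c['fx'],c['cx'],c['cy'],c['R'],c['t'])
E
```

```text
pics
0.0 [ 0.23709496 -0.46794142  0.23062065] [[ 8.92087019e-01  4.51863347e-01 -5.15810683e-04]
 [ 4.51863595e-01 -8.92085829e-01  1.47152786e-03]
 [ 2.04782105e-04 -1.54580698e-03 -9.99998784e-01]] 1.0012259185292451 [ 0.19675065 -0.31078541  0.49111052]
top 505.0152268560091 283.020529157653 210.3078248831211 [[ 0.02146545 -0.99955012 -0.02094736]
 [-0.99081777 -0.01847105 -0.13393645]
 [ 0.13348928  0.02363002 -0.99076851]] [-0.03694613  0.48156165  1.0240603 ]
scene 471.19413370980607 281.20278812296834 204.90537640513816 [[ 0.79977325  0.60002046 -0.01839014]
 [ 0.34804299 -0.48843501 -0.8001858 ]
 [-0.48911025  0.63356664 -0.59947017]] [-0.34747538 -0.1152683   1.51445059]
```

View pics/top0.png

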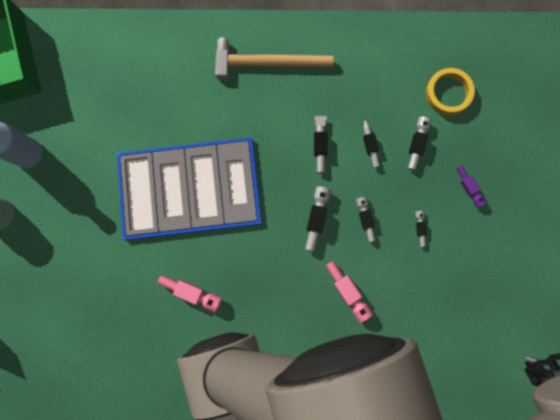

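View pics/scene0.png

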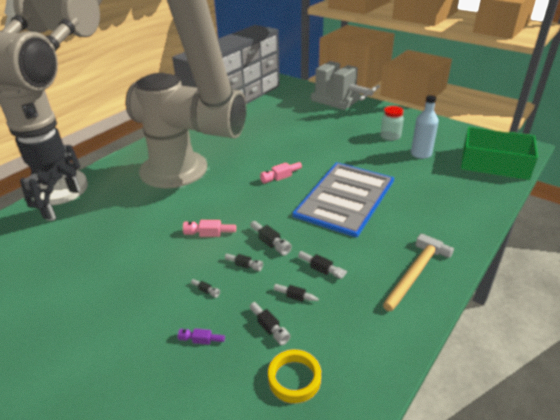

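Top view, candidates: hollow_d (318,218) is the large one with an open tube and black grip; hollow_c (420,142) and hollow_b (366,218) have open tubes; hollow_a (421,229) is the smallest. The chisel at (321,143) has a flat blade and the centre punch at (371,144) a point. The pink ones (190,293) and (349,292) and the purple one (472,187) are look-alikes. Tray inserts, left to right: d, b, c, a.

```bash
cat >h.py <<'E'
import numpy as np,cv2
from cell import status, read_camera, r
def ray(c,uv,z):
    d=c['R'].T@np.array([(uv[0]-c['cx'])/c['fx'],(uv[1]-c['cy'])/c['fy'],1]);o=-c['R'].T@c['t']
    return (o+d*(z-o[2])/d[2])[:2]
def proj(c,X):
    p=c['R']@np.array(X)+c['t'];return p[0]/p[2]*c['fx']+c['cx'],p[1]/p[2]*c['fy']+c['cy']
def blobs(m,amin):
    n,l,st,ce=cv2.connectedComponentsWithStats(m.astype(np.uint8));
    return [(np.argwhere(l==i)[:,::-1].astype(np.float32),ce[i],st[i,4]) for i in range(1,n) if st[i,4]>=amin]
def axis(pts):
    return cv2.minAreaRect(pts)
E
python3 - <<'E'
from h import *
c=read_camera('top');f=c['frame'];hsv=cv2.cvtColor(f,cv2.COLOR_RGB2HSV);H,S,V=[hsv[...,i].astype(int) for i in range(3)]
roi=np.zeros(H.shape,bool);roi[110:255,295:450]=1
R,G,B=[f[...,i].astype(int) for i in range(3)]
blk=roi&(V<45)&(G-R<15)
stl=roi&(S<70)&(V>80)
Z={'chis':.014,'cp':.0115,'c':.014,'d':.0165,'b':.0115,'a':.009};near={'chis':(321,143),'cp':(371,144),'c':(420,142),'d':(318,218),'b':(366,218),'a':(421,229)}
for k,z in Z.items():
    u,v=near[k]
    yy,xx=np.mgrid[:420,:560];n=np.hypot(xx-u,yy-v)<38
    # nearest tool assign
    for q,(a,b) in near.items():
        if q!=k: n&=np.hypot(xx-a,yy-b)>np.hypot(xx-u,yy-v)
    bl=max(blobs(blk&n,5),key=lambda t:t[2])
    P=np.argwhere((blk|stl)&n)[:,::-1]
    w=np.array([ray(c,p,z*1.4) for p in P]);g=np.array([ray(c,p,z*1.4) for p in bl[0]])
    vx,vy,_,_=cv2.fitLine(w.astype(np.float32),cv2.DIST_HUBER,0,.01,.01).ravel()
    t=(w-g.mean(0))@[vx,vy];(cc,wh,an)=cv2.minAreaRect(g.astype(np.float32))
    print(k,'px',bl[1].round(1),'n',bl[2],'grip',g.mean(0).round(4),np.round(cc,4),np.round(wh,4),'ax',np.degrees(np.arctan2(vy,vx)).round(1),'ext',t.min().round(3),t.max().round(3))
white=(S<60)&(V>150);white[:, :115]=0;white[:,262:]=0;white[:135]=0;white[245:]=0
for p,ce,n in blobs(white,100):
    w=np.array([ray(c,q,.008) for q in p],np.float32);cc,wh,an=cv2.minAreaRect(w);print('cut',ce.round(1),np.round(cc,4),np.round(wh,4),round(an,1))
blue=(B>R+50)&(B>G+40)&(S>120);blue[:,265:]=0
p=max(blobs(blue,50),key=lambda t:t[2])[0]
w=np.array([ray(c,q,.014) for q in p],np.float32);print('tray',cv2.minAreaRect(w))
im=f.copy();im[blk]=(255,0,0);im[stl]=(0,0,255)
cv2.imwrite('pics/m1.png',cv2.resize(np.hstack([im[105:260,290:455],f[105:260,290:455]]),None,fx=2.4,fy=2.4,interpolation=2)[:,:,::-1])
E
```

```text
chis px [320.6 143.2] n 272 grip [ 0.631  -0.1048] [ 0.6305 -0.1056] [0.0509 0.0258] ax 0.2 ext -0.063 0.063
cp px [370.6 143.2] n 197 grip [ 0.6337 -0.2124] [ 0.6337 -0.2123] [0.04  0.024] ax 13.8 ext -0.053 0.053
c px [418.8 143.2] n 272 grip [ 0.6343 -0.3148] [ 0.6343 -0.3148] [0.029  0.0483] ax -14.9 ext -0.06 0.062
d px [317.1 218.8] n 356 grip [ 0.4667 -0.0991] [ 0.4666 -0.0989] [0.0305 0.0534] ax -11.2 ext -0.069 0.071
b px [366.7 219.1] n 175 grip [ 0.4689 -0.2038] [ 0.4692 -0.2035] [0.0357 0.0226] ax 14.6 ext -0.048 0.05
a px [421.3 228.4] n 104 grip [ 0.4519 -0.3191] [ 0.4516 -0.319 ] [0.0269 0.018 ] ax 5.5 ext -0.039 0.039
cut [205.5 187.3] [0.5335 0.1421] [0.1315 0.0412] 8.2
cut [140.7 195.1] [0.5137 0.282 ] [0.1515 0.0457] 7.5
cut [237.9 183.5] [0.543  0.0724] [0.0911 0.0318] 8.0
cut [173. 191.] [0.5236 0.2123] [0.1121 0.0359] 7.9
tray ((0.5298742055892944, 0.17926761507987976), (0.19110237061977386, 0.2973371744155884), 7.8945112228393555)
```

View pics/m1.png

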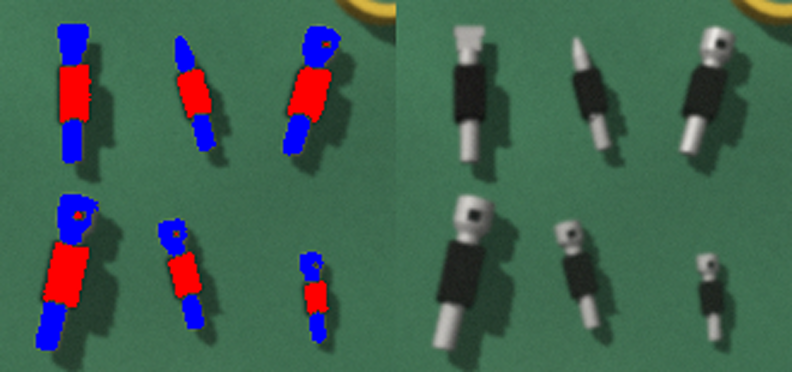

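Picture 3 confirms it. The side windows show on c (top right), d (bottom left), b (bottom middle) and a (bottom right), while the chisel and centre punch have a flat blade and a point. I'll do a first.

```bash
cat >go.py <<'E'
import sys
from h import *
x,y,z,a=map(float,sys.argv[1:5])
def delta(p,phi,x,y,z,a):
    ca,sa=np.cos(np.radians(phi)),np.sin(np.radians(phi))
    d=np.array([x,y])-p[:2]
    return np.round([100*(ca*d[0]+sa*d[1]),100*(sa*d[0]-ca*d[1]),100*(p[2]-z),(phi-a+90)%180-90],2)
if __name__=='__main__':
    s=status.observe();p=s['position'];R=s['tool_rot'];phi=np.degrees(np.arctan2(R[1][0],R[0][0]))
    print(s['time'],np.round(p,4),'phi',round(phi,1),'gap',round(s['finger_gap'],3),np.round(s['force'],1),'R22',round(R[2][2],4))
    print('move',delta(p,phi,x,y,z,a))
E
python3 go.py .4519 -.3191 .10 5.5
```

```text
0.15 [ 0.2371 -0.4681  0.2308] phi 26.9 gap 1.003 [-0.2  0.1  0.8] R22 -1.0
move [25.89 -3.59 13.08 21.36]
```

play_rows(
  increments=[
    [-1, 25.9, -3.6, 13, 21.4],
    [-1, 25.9, -3.6, 13, 21.4],
    [-1, 25.9, -3.6, 13, 21.4],
    [-1, 25.9, -3.6, 13, 21.4],
    [-1, 25.9, -3.6, 13, 21.4],
    [-1, 25.9, -3.6, 13, 21.4],
    [-1, 25.9, -3.6, 13, 21.4],
    [-1, 25.9, -3.6, 13, 21.4],
    [-1, 25.9, -3.6, 13, 21.4],
    [-1, 25.9, -3.6, 13, 21.4],
    [-1, 25.9, -3.6, 13, 21.4],
    [-1, 25.9, -3.6, 13, 21.4],
  ],
)

```text
time: 1.35
position: [0.4516, -0.32, 0.1018]
tool_rot: [[0.996, 0.094, 0.001], [0.094, -0.996, -0.001], [0.001, 0.001, -1.0]]
force: [-0.3, -0.2, -0.5]
finger_gap: 1.001
```

```bash
python3 go.py .4519 -.3191 .010 5.5; python3 - <<'E'
from h import *
c=read_camera('scene');u,v=map(int,proj(c,(.452,-.319,.04)));print(u,v)
f=c['frame'];cv2.imwrite('pics/s1.png',cv2.resize(f[max(0,v-70):v+70,max(0,u-90):u+90],None,fx=4,fy=4,interpolation=2)[:,:,::-1])
E
```

```text
1.35 [ 0.4516 -0.32    0.1018] phi 5.4 gap 1.001 [-0.3 -0.2 -0.5] R22 -1.0
move [ 0.04 -0.08  9.18 -0.12]
202 278
```

View pics/s1.png

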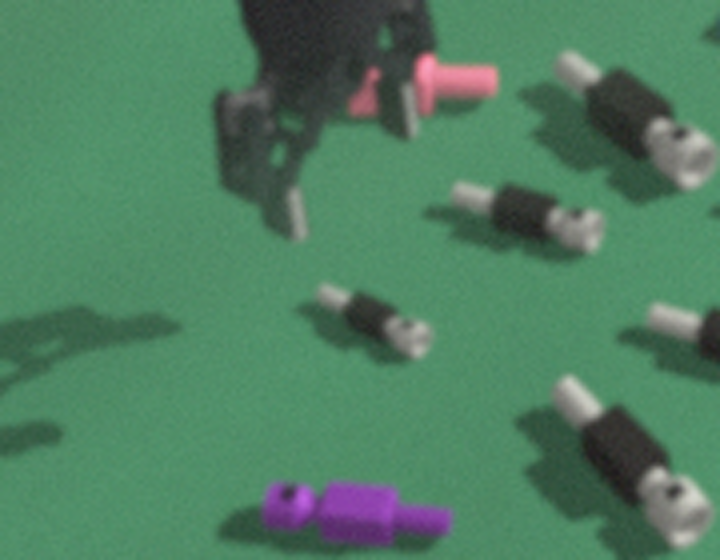

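The gripper is right above a (crop (375,320)), with the pads reaching down to the fingertips. I'll descend and grip the upper half.

play_rows(
  increments=[
    [-1, 0, -0.1, 4.5, 0],
    [-1, 0, -0.1, 8, 0],
    [-1, 0, -0.1, 9.2, 0],
    [-1, 0, -0.1, 9.2, 0],
    [-1, 0, -0.1, 9.2, 0],
    [1, 0, -0.1, 9.2, 0],
    [1, 0, -0.1, 9.2, 0],
    [1, 0, -0.1, 9.2, 0],
    [1, 0, -0.1, 9.2, 0],
    [1, 0, -0.1, 9.2, 0],
    [1, 0, -0.1, 9.2, 0],
    [1, 0, -0.1, 9.2, 0],
    [1, 0, -0.1, 9.2, 0],
    [1, 0, -0.1, 8, 0],
    [1, 0, -0.1, 5, 0],
    [1, 0, -0.1, 1, 0],
    [1, 0, -0.1, 0, 0],
    [1, 0, -0.1, 0, 0],
  ],
)

```text
time: 3.2
position: [0.4528, -0.319, 0.1035]
tool_rot: [[0.995, 0.095, 0.003], [0.095, -0.995, -0.003], [0.003, 0.003, -1.0]]
force: [-0.1, -0.6, -0.7]
finger_gap: 0.187
```

```bash
python3 go.py .5437 .0735 .10 7.9; python3 - <<'E'
from h import *
c=read_camera('scene');u,v=map(int,proj(c,(.452,-.319,.08)));print(u,v)
f=c['frame'];cv2.imwrite('pics/s2.png',cv2.resize(f[max(0,v-70):v+70,max(0,u-90):u+90],None,fx=4,fy=4,interpolation=2)[:,:,::-1])
E
```

```text
3.2 [ 0.4528 -0.319   0.1035] phi 5.5 gap 0.187 [-0.1 -0.6 -0.7] R22 -1.0
move [ 12.79 -38.21   0.35  -2.43]
200 265
```

View pics/s2.png

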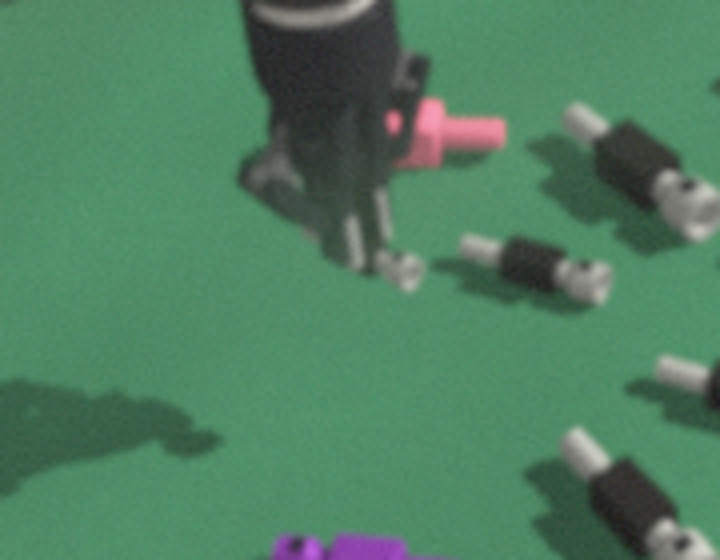

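Punch a is held level (crop (400,270)). Now to the tray.

play_rows(
  increments=[
    [1, 2, -5, 0, 0],
    [1, 12.8, -38.2, 0, -2.4],
    [1, 12.8, -38.2, 0, -2.4],
    [1, 12.8, -38.2, 0, -2.4],
    [1, 12.8, -38.2, 0, -2.4],
    [1, 12.8, -38.2, 0, -2.4],
    [1, 12.8, -38.2, 0, -2.4],
    [1, 12.8, -38.2, 0, -2.4],
    [1, 12.8, -38.2, 0, -2.4],
    [1, 12.8, -38.2, 0, -2.4],
    [1, 12.8, -38.2, 0, -2.4],
    [1, 12.8, -38.2, 0, -2.4],
    [1, 12.8, -38.2, 0, -2.4],
    [1, 12.8, -38.2, 0, -2.4],
    [1, 12.8, -38.2, 3, -2.4],
    [1, 12.8, -38.2, 3, -2.4],
    [1, 12.8, -38.2, 3, -2.4],
  ],
)

```text
time: 4.95
position: [0.5427, 0.0739, 0.0713]
tool_rot: [[0.991, 0.136, -0.001], [0.136, -0.991, -0.0], [-0.001, -0.0, -1.0]]
force: [-0.3, -0.3, -0.6]
finger_gap: 0.183
```

```bash
python3 go.py .5437 .0735 .019 7.9; python3 - <<'E'
from h import *
c=read_camera('scene');u,v=map(int,proj(c,(.5437,.0735,.05)));print(u,v)
f=c['frame'];cv2.imwrite('pics/s3.png',cv2.resize(f[max(0,v-70):v+70,max(0,u-90):u+90],None,fx=4,fy=4,interpolation=2)[:,:,::-1])
E
```

```text
4.95 [0.5427 0.0739 0.0713] phi 7.8 gap 0.183 [-0.3 -0.3 -0.6] R22 -1.0
move [ 0.1   0.05  5.23 -0.07]
329 204
```

View pics/s3.png

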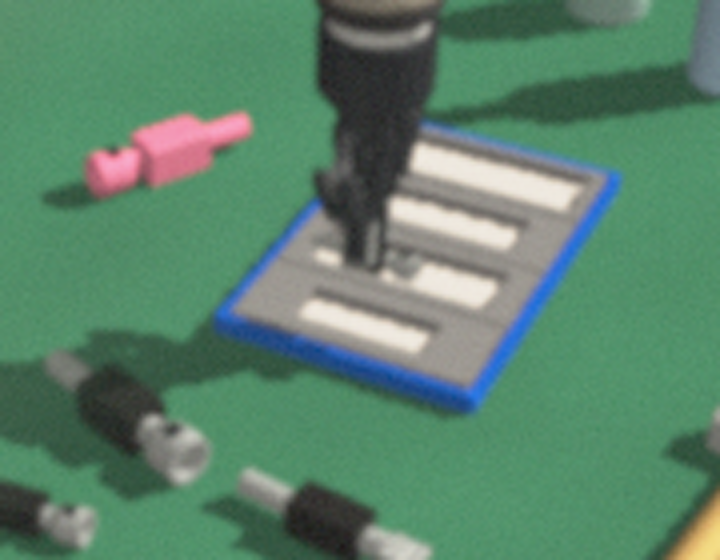

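The punch lines up with the nearest (smallest) cut-out, crop (365,330), allowing for the height offset. I'll lower and release.

play_rows(
  increments=[
    [1, 0, 0, 3, 0],
    [1, 0, 0, 4.5, 0],
    [1, 0, 0, 5.2, 0],
    [1, 0, 0, 5.2, 0],
    [1, 0, 0, 5.2, 0],
    [0, 0, 0, 5.2, 0],
    [0, 0, 0, 5.2, 0],
    [0, 0, 0, 5.2, 0],
    [0, 0, 0, 5.2, 0],
    [0, 0, 0, 4, 0],
    [0, 0, 0, 0, 0],
    [-1, 0, 0, -3, 0],
    [-1, 0, 0, -3, 0],
    [-1, 0, 0, -3, 0],
  ],
)

```text
time: 6.4
position: [0.5433, 0.0742, 0.1024]
tool_rot: [[0.991, 0.137, 0.002], [0.137, -0.991, -0.0], [0.002, 0.0, -1.0]]
force: [-0.7, -0.1, 0.4]
finger_gap: 0.977
```

```bash
python3 go.py .4689 -.2036 .10 14.6
```

```text
6.4 [0.5433 0.0742 0.1024] phi 7.9 gap 0.977 [-0.7 -0.1  0.4] R22 -1.0
move [-11.17  26.5    0.24  -6.74]
```

play_rows(
  increments=[
    [-1, -11.2, 26.5, 0, -6.7],
    [-1, -11.2, 26.5, 0, -6.7],
    [-1, -11.2, 26.5, 0, -6.7],
    [-1, -11.2, 26.5, 0, -6.7],
    [-1, -11.2, 26.5, 0, -6.7],
    [-1, -11.2, 26.5, 0, -6.7],
    [-1, -11.2, 26.5, 0, -6.7],
    [-1, -11.2, 26.5, 0, -6.7],
    [-1, -11.2, 26.5, 0, -6.7],
    [-1, -11.2, 26.5, 0, -6.7],
    [-1, -11.2, 26.5, 0, -6.7],
    [-1, -11.2, 26.5, 0, -6.7],
  ],
)

```text
time: 7.6
position: [0.4686, -0.2028, 0.1013]
tool_rot: [[0.968, 0.253, -0.0], [0.253, -0.968, -0.0], [-0.0, 0.0, -1.0]]
force: [-0.3, 0.5, -0.2]
finger_gap: 0.999
```

```bash
python3 go.py .4689 -.2036 .011 14.6; python3 - <<'E'
from h import *
c=read_camera('top');u,v=map(int,proj(c,(.53,.12,.02)))
f=c['frame'];cv2.imwrite('pics/t1.png',cv2.resize(f[130:245,115:265],None,fx=5,fy=5,interpolation=2)[:,:,::-1])
E
```

```text
7.6 [ 0.4686 -0.2028  0.1013] phi 14.6 gap 0.999 [-0.3  0.5 -0.2] R22 -1.0
move [0.01 0.08 9.03 0.04]
```

View pics/t1.png

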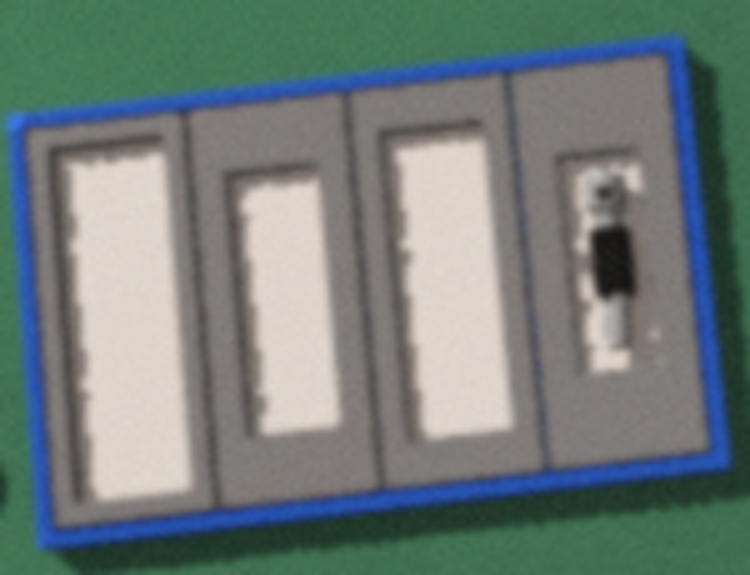

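Punch a lies in the smallest cut-out (crop (612,260)), about 2–3 mm right of centre, so I'll bias the next ones slightly to +y. Gripping b.

play_rows(
  increments=[
    [-1, 0, 0.1, 4.5, 0],
    [-1, 0, 0.1, 8, 0],
    [-1, 0, 0.1, 9, 0],
    [-1, 0, 0.1, 9, 0],
    [-1, 0, 0.1, 9, 0],
    [1, 0, 0.1, 9, 0],
    [1, 0, 0.1, 9, 0],
    [1, 0, 0.1, 9, 0],
    [1, 0, 0.1, 9, 0],
    [1, 0, 0.1, 9, 0],
    [1, 0, 0.1, 9, 0],
    [1, 0, 0.1, 9, 0],
    [1, 0, 0.1, 9, 0],
    [1, 0, 0.1, 8, 0],
    [1, 0, 0.1, 5, 0],
    [1, 0, 0.1, 1, 0],
    [1, 0, 0.1, 0, 0],
    [1, 0, 0.1, 0, 0],
    [1, 0, 0.1, 0, 0],
  ],
)

```text
time: 9.55
position: [0.468, -0.2042, 0.1006]
tool_rot: [[0.968, 0.251, -0.001], [0.251, -0.968, 0.001], [-0.001, -0.001, -1.0]]
force: [0.2, -0.6, -1.3]
finger_gap: 0.246
```

```bash
python3 go.py .5245 .215 .08 7.9
```

```text
9.55 [ 0.468  -0.2042  0.1006] phi 14.6 gap 0.246 [ 0.2 -0.6 -1.3] R22 -1.0
move [ 16.01 -39.15   2.06   6.66]
```

play_rows(
  increments=[
    [1, 2, -5, 0, 1],
    [1, 16, -39.2, 0, 6.7],
    [1, 16, -39.2, 0, 6.7],
    [1, 16, -39.2, 0, 6.7],
    [1, 16, -39.2, 0, 6.7],
    [1, 16, -39.2, 0, 6.7],
    [1, 16, -39.2, 0, 6.7],
    [1, 16, -39.2, 0, 6.7],
    [1, 16, -39.2, 0, 6.7],
    [1, 16, -39.2, 0, 6.7],
    [1, 16, -39.2, 0, 6.7],
    [1, 16, -39.2, 0, 6.7],
    [1, 16, -39.2, 0, 6.7],
    [1, 16, -39.2, 0, 6.7],
    [1, 16, -39.2, 3, 6.7],
    [1, 16, -39.2, 3, 6.7],
    [1, 16, -39.2, 3, 6.7],
  ],
)

```text
time: 11.25
position: [0.5246, 0.2145, 0.0713]
tool_rot: [[0.991, 0.136, -0.001], [0.136, -0.991, -0.0], [-0.001, 0.0, -1.0]]
force: [-0.2, -0.3, -0.9]
finger_gap: 0.247
```

```bash
python3 go.py .5245 .215 .020 7.9
```

```text
11.25 [0.5246 0.2145 0.0713] phi 7.8 gap 0.247 [-0.2 -0.3 -0.9] R22 -1.0
move [-0.01 -0.05  5.13 -0.08]
```

play_rows(
  increments=[
    [1, 0, 0, 3, 0],
    [1, 0, 0, 4.5, 0],
    [1, 0, 0, 5.1, 0],
    [1, 0, 0, 5.1, 0],
    [1, 0, 0, 5.1, 0],
    [-0.1, 0, 0, 5.1, 0],
    [-0.1, 0, 0, 5.1, 0],
    [-0.1, 0, 0, 5.1, 0],
    [-0.1, 0, 0, 5.1, 0],
    [-0.1, 0, 0, 4, 0],
    [-0.1, 0, 0, 0, 0],
    [-1, 0, 0, -3, 0],
    [-1, 0, 0, -3, 0],
    [-1, 0, 0, -3, 0],
  ],
)

```text
time: 12.65
position: [0.5252, 0.2151, 0.1024]
tool_rot: [[0.991, 0.137, 0.002], [0.137, -0.991, 0.0], [0.002, -0.0, -1.0]]
force: [-0.6, -0.3, -1.0]
finger_gap: 0.997
```

```bash
python3 go.py .6343 -.3148 .10 -14.9
```

```text
12.65 [0.5252 0.2151 0.1024] phi 7.9 gap 0.997 [-0.6 -0.3 -1. ] R22 -1.0
move [ 3.56 53.99  0.24 22.76]
```

play_rows(
  increments=[
    [-1, 3.6, 54, 0, 22.8],
    [-1, 3.6, 54, 0, 22.8],
    [-1, 3.6, 54, 0, 22.8],
    [-1, 3.6, 54, 0, 22.8],
    [-1, 3.6, 54, 0, 22.8],
    [-1, 3.6, 54, 0, 22.8],
    [-1, 3.6, 54, 0, 22.8],
    [-1, 3.6, 54, 0, 22.8],
    [-1, 3.6, 54, 0, 22.8],
    [-1, 3.6, 54, 0, 22.8],
    [-1, 3.6, 54, 0, 22.8],
    [-1, 3.6, 54, 0, 22.8],
    [-1, 3.6, 54, 0, 22.8],
    [-1, 3.6, 54, 0, 22.8],
    [-1, 3.6, 54, 0, 22.8],
    [-1, 3.6, 54, 0, 22.8],
    [-1, 3.6, 54, 0, 22.8],
    [-1, 3.6, 54, 0, 22.8],
  ],
)

```text
time: 14.45
position: [0.6345, -0.3145, 0.1016]
tool_rot: [[0.966, -0.257, 0.0], [-0.257, -0.966, -0.0], [0.0, 0.0, -1.0]]
force: [-0.0, -0.2, -0.2]
finger_gap: 0.998
```

```bash
python3 go.py .6343 -.3148 .013 -14.9; python3 - <<'E'
from h import *
c=read_camera('top')
f=c['frame'];cv2.imwrite('pics/t2.png',cv2.resize(f[130:245,115:265],None,fx=5,fy=5,interpolation=2)[:,:,::-1])
E
```

```text
14.45 [ 0.6345 -0.3145  0.1016] phi -14.9 gap 0.998 [-0.  -0.2 -0.2] R22 -1.0
move [-0.01  0.04  8.86 -0.  ]
```

View pics/t2.png

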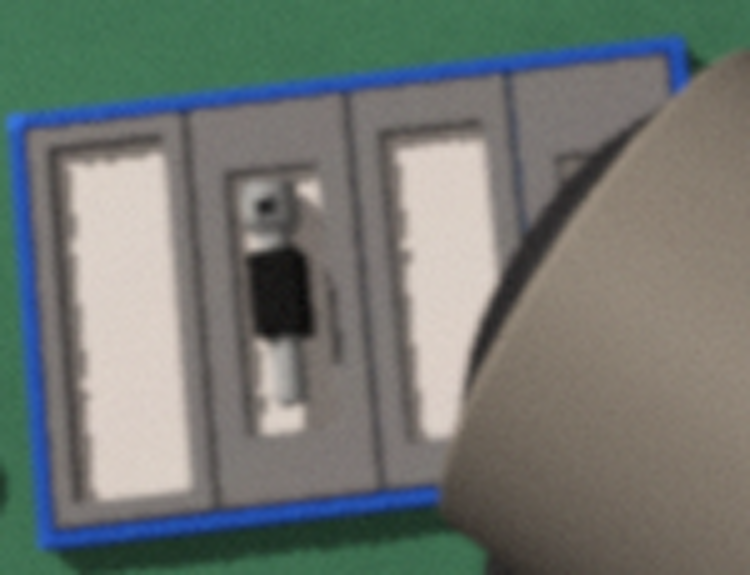

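Punch b is in its cut-out (crop (280,290)), this time a little left, so I'll drop the bias. Gripping c.

play_rows(
  increments=[
    [-1, 0, 0, 4.5, 0],
    [-1, 0, 0, 8, 0],
    [-1, 0, 0, 8.9, 0],
    [-1, 0, 0, 8.9, 0],
    [-1, 0, 0, 8.9, 0],
    [1, 0, 0, 8.9, 0],
    [1, 0, 0, 8.9, 0],
    [1, 0, 0, 8.9, 0],
    [1, 0, 0, 8.9, 0],
    [1, 0, 0, 8.9, 0],
    [1, 0, 0, 8.9, 0],
    [1, 0, 0, 8.9, 0],
    [1, 0, 0, 8.9, 0],
    [1, 0, 0, 8, 0],
    [1, 0, 0, 5, 0],
    [1, 0, 0, 1, 0],
    [1, 0, 0, 0, 0],
    [1, 0, 0, 0, 0],
    [1, 0, 0, 0, 0],
  ],
)

```text
time: 16.4
position: [0.6336, -0.3145, 0.0998]
tool_rot: [[0.966, -0.258, -0.002], [-0.258, -0.966, 0.001], [-0.002, -0.001, -1.0]]
force: [0.1, -0.6, -1.8]
finger_gap: 0.311
```

```bash
python3 go.py .534 .1435 .10 7.9
```

```text
16.4 [ 0.6336 -0.3145  0.0998] phi -14.9 gap 0.311 [ 0.1 -0.6 -1.8] R22 -1.0
move [-2.143e+01 -4.168e+01 -2.000e-02 -2.284e+01]
```

play_rows(
  increments=[
    [1, -2, -4, 0, -3],
    [1, -21.4, -41.7, 0, -22.8],
    [1, -21.4, -41.7, 0, -22.8],
    [1, -21.4, -41.7, 0, -22.8],
    [1, -21.4, -41.7, 0, -22.8],
    [1, -21.4, -41.7, 0, -22.8],
    [1, -21.4, -41.7, 0, -22.8],
    [1, -21.4, -41.7, 0, -22.8],
    [1, -21.4, -41.7, 0, -22.8],
    [1, -21.4, -41.7, 0, -22.8],
    [1, -21.4, -41.7, 0, -22.8],
    [1, -21.4, -41.7, 0, -22.8],
    [1, -21.4, -41.7, 0, -22.8],
    [1, -21.4, -41.7, 0, -22.8],
    [1, -21.4, -41.7, 0, -22.8],
    [1, -21.4, -41.7, 3, -22.8],
    [1, -21.4, -41.7, 3, -22.8],
    [1, -21.4, -41.7, 3, -22.8],
  ],
)

```text
time: 18.2
position: [0.5348, 0.1426, 0.0712]
tool_rot: [[0.991, 0.136, -0.001], [0.136, -0.991, -0.0], [-0.002, 0.0, -1.0]]
force: [0.3, 0.6, -1.9]
finger_gap: 0.31
```

```bash
python3 go.py .534 .1435 .022 7.9
```

```text
18.2 [0.5348 0.1426 0.0712] phi 7.8 gap 0.31 [ 0.3  0.6 -1.9] R22 -1.0
move [-0.07 -0.1   4.92 -0.08]
```

play_rows(
  increments=[
    [1, -0.1, -0.1, 3, 0],
    [1, -0.1, -0.1, 4.4, 0],
    [1, -0.1, -0.1, 4.9, 0],
    [1, -0.1, -0.1, 4.9, 0],
    [1, -0.1, -0.1, 4.9, 0],
    [-0.1, -0.1, -0.1, 4.9, 0],
    [-0.1, -0.1, -0.1, 4.9, 0],
    [-0.1, -0.1, -0.1, 4.9, 0],
    [-0.1, -0.1, -0.1, 4.9, 0],
    [-0.1, 0, 0, 4, 0],
    [-0.1, 0, 0, 0, 0],
    [-1, 0, 0, -3, 0],
    [-1, 0, 0, -3, 0],
    [-1, 0, 0, -3, 0],
  ],
)

```text
time: 19.6
position: [0.5355, 0.1431, 0.1023]
tool_rot: [[0.991, 0.137, 0.002], [0.137, -0.991, 0.0], [0.002, 0.0, -1.0]]
force: [-0.1, 0.1, -1.3]
finger_gap: 0.997
```

```bash
python3 go.py .4667 -.0990 .10 -11.2
```

```text
19.6 [0.5355 0.1431 0.1023] phi 7.9 gap 0.997 [-0.1  0.1 -1.3] R22 -1.0
move [-10.13  23.04   0.23  19.06]
```

play_rows(
  increments=[
    [-1, -10.1, 23, 0, 19.1],
    [-1, -10.1, 23, 0, 19.1],
    [-1, -10.1, 23, 0, 19.1],
    [-1, -10.1, 23, 0, 19.1],
    [-1, -10.1, 23, 0, 19.1],
    [-1, -10.1, 23, 0, 19.1],
    [-1, -10.1, 23, 0, 19.1],
    [-1, -10.1, 23, 0, 19.1],
    [-1, -10.1, 23, 0, 19.1],
    [-1, -10.1, 23, 0, 19.1],
    [-1, -10.1, 23, 0, 19.1],
    [-1, -10.1, 23, 0, 19.1],
  ],
)

```text
time: 20.8
position: [0.4666, -0.0979, 0.1013]
tool_rot: [[0.981, -0.194, -0.0], [-0.194, -0.981, -0.0], [0.0, 0.0, -1.0]]
force: [-0.6, -0.7, -0.5]
finger_gap: 1.003
```

```bash
python3 go.py .4667 -.0990 .015 -11.2; python3 - <<'E'
from h import *
c=read_camera('top')
f=c['frame'];cv2.imwrite('pics/t3.png',cv2.resize(f[130:245,115:265],None,fx=5,fy=5,interpolation=2)[:,:,::-1])
E
```

```text
20.8 [ 0.4666 -0.0979  0.1013] phi -11.2 gap 1.003 [-0.6 -0.7 -0.5] R22 -1.0
move [0.03 0.1  8.63 0.03]
```

View pics/t3.png

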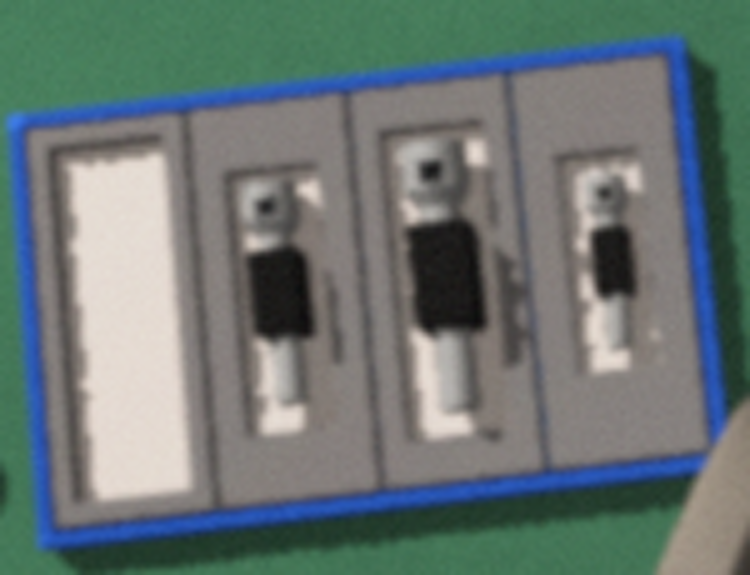

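Three are in place, with c (crop (445,275)) about 3 mm towards the far end. I'll put d slightly nearer. Gripping d.

play_rows(
  increments=[
    [-1, 0, 0.1, 4.5, 0],
    [-1, 0, 0.1, 7.6, 0],
    [-1, 0, 0.1, 8.6, 0],
    [-1, 0, 0.1, 8.6, 0],
    [-1, 0, 0.1, 8.6, 0],
    [1, 0, 0.1, 8.6, 0],
    [1, 0, 0.1, 8.6, 0],
    [1, 0, 0.1, 8.6, 0],
    [1, 0, 0.1, 8.6, 0],
    [1, 0, 0.1, 8.6, 0],
    [1, 0, 0.1, 8.6, 0],
    [1, 0, 0.1, 8.6, 0],
    [1, 0, 0.1, 8.6, 0],
    [1, 0, 0.1, 7.6, 0],
    [1, 0, 0.1, 5, 0],
    [1, 0, 0.1, 1, 0],
    [1, 0, 0.1, 0, 0],
    [1, 0, 0.1, 0, 0],
    [1, 0, 0.1, 0, 0],
  ],
)

```text
time: 22.75
position: [0.4655, -0.0992, 0.1004]
tool_rot: [[0.981, -0.195, -0.002], [-0.195, -0.981, 0.001], [-0.002, -0.0, -1.0]]
force: [-0.3, 0.5, -2.9]
finger_gap: 0.372
```

```bash
python3 go.py .5125 .283 .11 7.9
```

```text
22.75 [ 0.4655 -0.0992  0.1004] phi -11.2 gap 0.372 [-0.3  0.5 -2.9] R22 -1.0
move [ -2.84 -38.41  -0.96 -19.14]
```

play_rows(
  increments=[
    [1, 0, -4, -1, -2],
    [1, -2.8, -38.4, -1, -19.1],
    [1, -2.8, -38.4, -1, -19.1],
    [1, -2.8, -38.4, -1, -19.1],
    [1, -2.8, -38.4, -1, -19.1],
    [1, -2.8, -38.4, -1, -19.1],
    [1, -2.8, -38.4, -1, -19.1],
    [1, -2.8, -38.4, -1, -19.1],
    [1, -2.8, -38.4, -1, -19.1],
    [1, -2.8, -38.4, -1, -19.1],
    [1, -2.8, -38.4, -1, -19.1],
    [1, -2.8, -38.4, -1, -19.1],
    [1, -2.8, -38.4, -1, -19.1],
    [1, -2.8, -38.4, -1, -19.1],
    [1, -2.8, -38.4, 3, -19.1],
    [1, -2.8, -38.4, 3, -19.1],
    [1, -2.8, -38.4, 3, -19.1],
  ],
)

```text
time: 24.45
position: [0.5133, 0.2821, 0.0712]
tool_rot: [[0.991, 0.136, -0.002], [0.136, -0.991, -0.001], [-0.002, 0.001, -1.0]]
force: [0.0, 0.5, -2.6]
finger_gap: 0.368
```

```bash
python3 go.py .5125 .283 .024 7.9
```

```text
24.45 [0.5133 0.2821 0.0712] phi 7.8 gap 0.368 [ 0.   0.5 -2.6] R22 -1.0
move [-0.07 -0.1   4.72 -0.07]
```

play_rows(
  increments=[
    [1, -0.1, 0, 3, 0],
    [1, -0.1, 0, 4.2, 0],
    [1, -0.1, 0, 4.7, 0],
    [1, -0.1, 0, 4.7, 0],
    [1, -0.1, 0, 4.7, 0],
    [-0.2, -0.1, 0, 4.7, 0],
    [-0.2, -0.1, 0, 4.7, 0],
    [-0.2, -0.1, 0, 4.7, 0],
    [-0.2, -0.1, 0, 4.7, 0],
    [-0.2, 0, 0, 4, 0],
    [-0.2, 0, 0, 0, 0],
    [-0.2, 0, 0, -5, 0],
    [-0.2, 0, 0, -10, 0],
    [-0.2, 0, 20, -10, 0],
    [-0.2, 0, 30, -10, 0],
    [-0.2, 0, 40, -10, 0],
    [-0.2, 0, 40, -10, 0],
    [-0.2, 0, 40, -10, 0],
    [-0.2, 0, 40, -10, 0],
    [-0.2, 0, 40, -10, 0],
  ],
)

```text
time: 26.45
position: [0.5616, -0.0662, 0.1721]
tool_rot: [[0.991, 0.137, 0.001], [0.137, -0.991, -0.0], [0.001, 0.0, -1.0]]
force: [1.3, -0.0, 0.2]
finger_gap: 0.596
```

```bash
python3 - <<'E'
from h import *
c=read_camera('top');f=c['frame'];d=read_camera('scene')['frame']
cv2.imwrite('pics/t4.png',np.vstack([cv2.resize(f[100:320,110:500],(780,440),interpolation=2)])[:,:,::-1])
cv2.imwrite('pics/s4.png',cv2.resize(d[150:250,270:410],None,fx=5,fy=5,interpolation=2)[:,:,::-1])
E
```

```text
(no output)
```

View pics/t4.png

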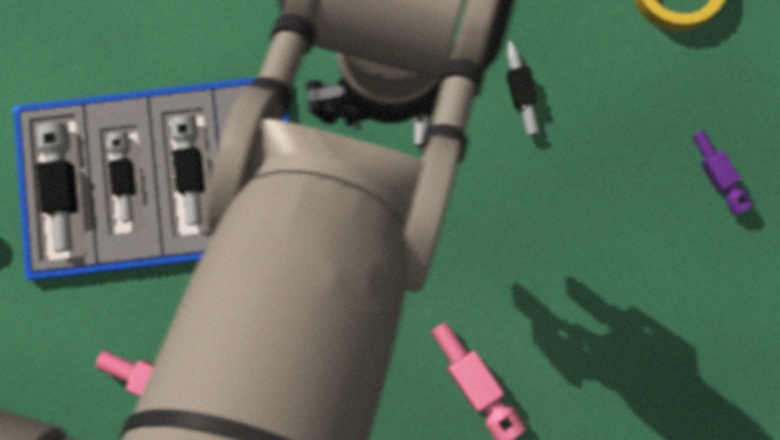

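View pics/s4.png

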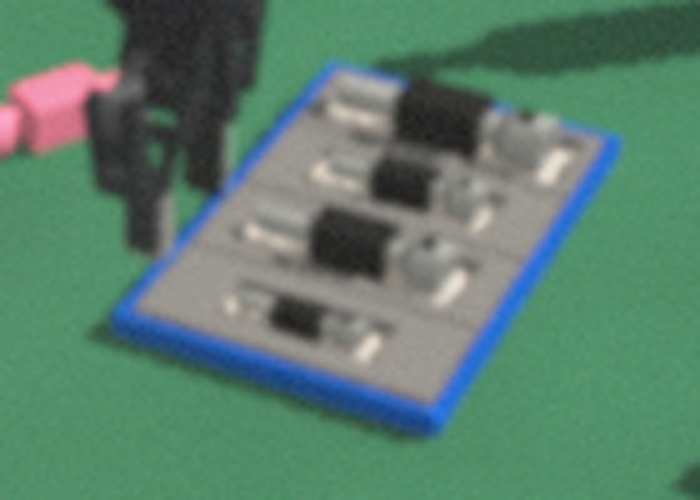

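All four punches lie down in their cut-outs in both views: d (55,185), b (122,175) and c (187,170) in the top crop, and a (300,318) in the scene crop. The gripper is clear, so I'm handing in.

```bash
python3 -c "
from cell import r,status
print(status.observe()['time'],r.job_done())"
```

```text
the job is handed in; nothing more can be done
26.55 None
```

All four hollow punches are back in the blue tray, each in the cut-out for its size. I placed them smallest to largest and handed the job in at 26.6 s, with the gripper empty and clear of everything.

- **Tray:** the last scene picture shows all four punches lying down in their cut-outs. They sit a few millimetres off centre but inside the edges. In the last top picture the arm hid the smallest punch, though an earlier top picture had already shown it in place.
- **Left alone:** I did not touch the centre punch, the cold chisel or the pink and purple look-alikes. The arm mostly hid the chisel in the last top picture, so I did not look at it again after the final move.
- **Forces:** every force reading at the end of a move was under 4 N. No check failed or disagreed.

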